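# Free the seized figure from its stone

### The arm

A 7-joint arm with a two-finger parallel gripper is mounted at the origin on the work surface. World frame = base frame: x ahead of the robot, y to its left, z up, the work surface at z = 0. Lengths are in mm, angles in rad, forces in N, time in s.
With the tool pointing down it reaches from about 400 to 875 mm from the base axis. Payload 4.4 kg.
Tool frame: the origin (TCP) lies at the very end of the fingers, on their centre line; the grasp point (between the pads) lies 19 mm behind it; z points along the fingers, y is the line along which they close (so a half turn about z gives the same grasp; the last joint's range is limited). The gripper opens to 85 mm and grips with 20 to 120 N. Pads are 22 mm wide; open, the fingers measure 114 mm over their backs; the gripper's body (76 mm by 85 mm) begins 54 mm behind the grasp point. The pads swing forward as they close: fully open they stand 13 mm farther back than shut.
Start: joints at [-1.175, 0.628, 0.038, 1.517, -0.027, 0.996, -0.02], TCP at [289.594, 581.939, 231.313] pointing down, gripper open.
Joint ranges: [-3.06, 3.06], [-0.37, 2.12], [-1.25, 1.32], [0.18, 2.47], [-1.1, 4.24], [0.23, 1.98], [-2.94, 2.94]. Speed limits (rad/s): [2.57, 2.57, 3.14, 3.14, 3.14, 3.14, 3.14].

### API

Orientations are given as [roll, pitch, yaw] about the fixed x, y, z axes, in that order (R = Rz(yaw) Ry(pitch) Rx(roll)).
In Python, from cell import ctrl gives the robot as it stands.
- The arm moves only by the tool step_arm, never from a script. Its argument "series" is a list that holds one entry, the list of rows, each a list of 7 numbers: the turn, a rotation vector about the tool's x, y, z as a fraction of full scale, then the shift along the tool's x, y, z as a fraction of full scale, then the closure, from 0 (fully open) to 1 (shut). In form: [[[ax, ay, az, tx, ty, tz, gripper], ...]]. A call has 1 to 12 rows; each row shifts and turns the commanded pose from where the row before left it, along the tool's axes as they then stand; what a row does not reach is not made up. Full scale, the value 1, is 150 mm for a shift and 45 degrees for a turn. A row lasts 1/10 s, in which the tool goes at most 50 mm and 8.59 degrees, less where a joint would pass 70% of its speed; a pose out of reach is approached as far as the arm can. A call with a number of a shift or a turn outside -1 to 1 is refused whole. A call with a gripper value outside its range is refused whole. The fingers move at their own pace and stop on an object; the grip force is fixed at half the most. Time passes only in rows, so rows that do not move let the fingers close. It gives the time, the measured TCP pose, the force, the opening and the grip force at its end, in the units of the state.
- ctrl.read_state(): the state, without advancing time (a new reading comes with each control period).
- ctrl.get_image(name): name is "scene" or "top" or "wrist"; returns a dict with "img" (400x640x3 uint8, red, green, blue), "fx", "fy", "cx", "cy" (pixels), "dist" ([k1, k2, p1, p2, k3] as OpenCV has them; the pictures are not rectified), "R" (3x3) and "t" (3): a world point X has camera coordinates R X + t. Camera axes: x right, y down, z forward; pixel columns grow to the right and rows downward; lengths in mm; the calibration is good to about 2 mm. A picture is of the moment at which its call begins. There is no depth.
- ctrl.finish_job(): hands the job in; it is judged then, once.
Trained networks look in a picture, given as the dict that the camera call returned (one of the last four; its "shot" number tells which), for a name from the list of things; names that differ only in an ending like _2 or _b are one class to them, and where a whole thing is asked for, a point or a joint stands for the part that bears it (a point fixed in the world has none). Each returns a list of dicts, best first, with "score" (0 to 1); they miss things now and then, are a little off and sometimes report something else, mostly with a low value. They report only what shows in the picture. A call takes as long as a camera call. They do not tell look-alikes from the thing itself.
- ctrl.recognise(picture, thing): "centre" ([column, row] in pixels, amid what is visible of it).
The state is a dict: "clock": time; "qpos": joint angles; "qd": joint speeds; "tau": joint torques, N m; "eef_pos": TCP position; "tool_rot": TCP orientation; "force": force on the tool from outside, world axes, zero at the start; "torque": the same for the moment, N m; "width": finger opening in mm; "gripper_force": force on a finger pad.
Only numpy, scipy, OpenCV 4.12 (cv2) and the standard library are available. Lean on these libraries where they do the work, as an engineer would, in place of code of your own. Each camera call takes 0.05 s, during which the arm holds its last target. There are 200 camera calls.

### The job

The little steel figure's brass plug has seized in the stone that sits in the cradle: work it loose by twisting it back and forth while drawing it up, because a straight pull only lifts the stone, and the stone must stay down in its cradle. Then stand the figure upright on the floor of the tray that already holds the finished figure, not the tray with the red stone offcut, and disturb neither of those two pieces.

Things in the scene. Friction and masses are not known exactly. Their poses are not given: they have to be found in the camera images.
- figure_grip (a point): The stuck figure, 0.19 kg: a flat steel body 34 mm wide (x), 10 mm thick (y) and 50 mm tall, to be gripped firmly on its broad faces, with a small head and raised arms reaching 40 mm above this point, on a round brass plug 24 mm in diameter and 36 mm long. This point is the centre of the flat body, on the plug's axis (z, up), 61 mm above the plug's lower end.
- figure_foot (a point): Centre of the lower end of the stuck figure's plug; axes as for figure_grip. Once out it stands by itself on this flat end, 24 mm in diameter. At the start the lower 24 mm of the plug sit in the hole. Turning the plug takes 0.25 to 0.5 N m and has no stops; swings of about 0.8 rad either way are enough.
- stone: Rough grey block of stone, 110 (x) by 100 (y) by 55 (z) mm, about 1.6 kg, loose in the cradle, whose low fences (1.5 mm play) keep it from sliding or turning but not from being lifted. Origin at the centre of its underside, z up.
- stone_hole (a point): Centre of the hole's mouth in the stone's top, 55 mm above its underside. It is 24 mm deep and pinches the plug by dry friction, over all of the way out: a straight pull needs 20 to 40 N, more than the stone weighs. While the plug turns, friction acts along the slip: rising 1 mm per 0.3 rad of turning, either way round, meets only about a third of that force.
- cradle: Fixed plywood board 150 by 145 by 12 mm with wooden fences 14 mm high round the stone. Origin at the centre of its underside; the stone rests on the board's top, 12 mm above.
- tray_left: Fixed dark wooden tray on the robot's left (+y), 140 (x) by 190 (y) by 22 mm high outside, walls 6 mm, floor's top 6 mm above its underside. Origin at the centre of its underside, z up.
- tray_right: The same kind of tray on the robot's right (-y).
- finished_grip (a point): The finished figure, of the same shape and size as the stuck one, standing free in one of the two trays, towards its outer end. This point is the centre of its flat body, 61 mm above its foot; its head reaches 40 mm higher.
- offcut_mid (a point): Red stone offcut, about 45 by 36 by 36 mm, lying in the other tray, towards its outer end. This point is its centre, 18 mm above its underside.
There are look-alikes about, which are no part of the job. Leave any green look-alike of the part that bears figure_grip alone.

How it is judged (in metres and radians):
On the way:
1. the plug is out of the stone's hole, the stone still down in its cradle (z of figure_foot in the frame of stone_hole above 0.002 m and z of stone in the frame of cradle below 0.016 m), for 0.2 s.
At the end, for the whole second after the job is handed in: The freed figure stands upright (within 0.12 rad) with its foot on the floor (foot below 12 mm) of the tray that holds the finished figure, and the stone is down in its cradle (within 4 mm) (angle between figure_foot's own z axis and vertical below 0.12 rad and height (world z) of figure_foot below 0.012 m and z of stone in the frame of cradle below 0.016 m and ((x of figure_foot in the frame of tray_left between -0.07 and 0.07 m and y of figure_foot in the frame of tray_left between -0.095 and 0.095 m and horizontal distance between finished_grip and tray_left below 0.12 m) or (x of figure_foot in the frame of tray_right between -0.07 and 0.07 m and y of figure_foot in the frame of tray_right between -0.095 and 0.095 m and horizontal distance between finished_grip and tray_right below 0.12 m))); the robot touches nothing.
It fails at once if the stone is lifted more than 6 mm or tipped more than 0.12 rad in its cradle (z of stone in the frame of cradle above 0.018 m or angle between stone's own z axis and vertical above 0.12 rad).
It fails at once if the finished figure is moved more than 25 mm or tipped over (distance of finished_grip from where it was at the start of the episode above 0.025 m or angle between finished_grip's own z axis and vertical above 0.3 rad).
It fails at once if the offcut is moved more than 25 mm (distance of offcut_mid from where it was at the start of the episode above 0.025 m).
It also fails if it takes over 61 s, if anything falls off the work surface, if the arm or the gripper's body presses on something with over 40 N, if the wrist force passes 120 N, or if a joint passes its speed limit or range.

## Working session

There is one attempt and no reset: what is moved stays moved. The work goes in short steps, Python scripts to look and compute and a tool call to move; the robot and the scene stay as the last step left them, time stands still between calls to the robot, and variables do not carry over. Pictures are saved under pics/ and viewed, at most 13 in all, crops included, and the job is handed in when it is done.

Besides the shell and the picture viewer there is one more tool, called after "Request:" as name(argument=value, ...) on one line, values as JSON. step_arm: Moves the arm, as the interface text tells. Shift numbers are shares of 150 mm and turn numbers shares of 45 degrees, none past 1 either way. Its arguments: {"type":"object","properties":{"series":{"type":"array","items":{"type":"array","items":{"type":"array","items":{"type":"number","minimum":-1,"maximum":1}}}}},"required":["series"]}

```bash
mkdir -p pics
cat > h.py <<'E'
import numpy as np, cv2
from cell import ctrl
def K(p): return np.array([[p["fx"],0,p["cx"]],[0,p["fy"],p["cy"]],[0,0,1.]])
def ray(p,uv):
    n=cv2.undistortPoints(np.array([[uv]],float),K(p),np.array(p["dist"],float))[0,0]
    R=np.array(p["R"]);t=np.array(p["t"]); return -R.T@t, R.T@np.array([n[0],n[1],1])
def atz(p,uv,z):
    c,d=ray(p,uv); return c+d*(z-c[2])/d[2]
def tri(obs):
    A=np.zeros((3,3));b=np.zeros(3)
    for p,uv in obs:
        c,d=ray(p,uv);d=d/np.linalg.norm(d);P=np.eye(3)-np.outer(d,d);A+=P;b+=P@c
    X=np.linalg.solve(A,b); return X,[np.linalg.norm(np.cross(X-ray(p,u)[0],ray(p,u)[1]/np.linalg.norm(ray(p,u)[1]))) for p,u in obs]
def proj(p,X):
    R=np.array(p["R"]);r=cv2.Rodrigues(R)[0]
    return cv2.projectPoints(np.array(X,float).reshape(-1,1,3),r,np.array(p["t"],float),K(p),np.array(p["dist"],float))[0][:,0]
def save(p,n): cv2.imwrite("pics/"+n,cv2.cvtColor(p["img"],cv2.COLOR_RGB2BGR))
E
python3 - <<'E'
from h import *
np.set_printoptions(precision=1,suppress=True)
s=ctrl.read_state();print(s)
for c in ["scene","top"]:
    p=ctrl.get_image(c);save(p,c+"1.png")
    for n,z in [("figure_grip",110),("figure_foot",43),("stone",40),("stone_hole",67),("cradle",6),("tray_left",6),("tray_right",6),("finished_grip",67),("offcut_mid",24)]:
        for r in ctrl.recognise(p,n)[:4]: print(c,n,round(r["score"],2),np.array(r["centre"]),atz(p,r["centre"],z))
E
```

```text
{'clock': 0.0, 'qpos': array([-1.2,  0.6,  0. ,  1.5, -0. ,  1. , -0. ]), 'qd': array([-0.,  0., -0.,  0., -0., -0., -0.]), 'tau': array([ -0. , -56.3,   1.2, -19.3,   0. ,   0. ,   0. ]), 'eef_pos': array([289.3, 581.4, 230.4]), 'tool_rot': array([-3.1,  0. ,  2.7]), 'force': array([ 0.4,  0.3, -0.1]), 'torque': array([-0. , -0. , -0.1]), 'gripper_force': 0.0, 'width': 85.37386226689027}
scene figure_grip 0.81 [322.9 195.6] [510.1  36.1 110. ]
scene figure_grip 0.77 [370.6 186.3] [420.5  90.2 110. ]
scene figure_grip 0.76 [265.6 250.4] [689.8  60.7 110. ]
scene figure_grip 0.57 [264. 187.] [571.8 -74.2 110. ]
scene figure_foot 0.89 [370.3 188.6] [356.8  49.1  43. ]
scene figure_foot 0.72 [322.8 197.1] [454.4 -13.1  43. ]
scene figure_foot 0.72 [267.9 187.7] [ 515.4 -131.9   43. ]
scene figure_foot 0.62 [266.6 248.7] [648.3   9.4  43. ]
scene stone 0.9 [325.3 219.5] [504.   38.2  40. ]
scene stone_hole 0.86 [320.4 221.5] [536.7  53.3  67. ]
scene cradle 0.68 [327.5 247.5] [538.4  75.2   6. ]
scene cradle 0.48 [431.5 311.6] [530.8 322.5   6. ]
scene tray_left 0.57 [431.4 311.7] [531.1
[... 185 characters left out ...]
op figure_grip 0.66 [354.5 176.4] [ 527.3 -111.8  110. ]
top figure_grip 0.6 [292.8 184.3] [505.6  25.5 110. ]
top figure_foot 0.56 [351.2 177.3] [ 539.2 -112.8   43. ]
top figure_foot 0.5 [299.1 127.4] [661.5  16.9  43. ]
top figure_foot 0.46 [291.4 183.2] [520.8  31.4  43. ]
top stone 0.6 [293.8 189.3] [506.6  25.3  40. ]
top stone_hole 0.69 [290.  192.4] [494.3  33.   67. ]
top cradle 0.85 [299.8 212.1] [455.5   9.8   6. ]
top cradle 0.72 [173.4 181.4] [524.5 327.6   6. ]
top tray_left 0.68 [174.1 181.8] [523.5 325.8   6. ]
top finished_grip 0.61 [455.1 157.2] [ 590.3 -359.5   67. ]
top offcut_mid 0.65 [146.5 177. ] [530.4 387.7  24. ]
top offcut_mid 0.32 [290.6 182.8] [525.4  34.1  24. ]
```

View pics/scene1.png

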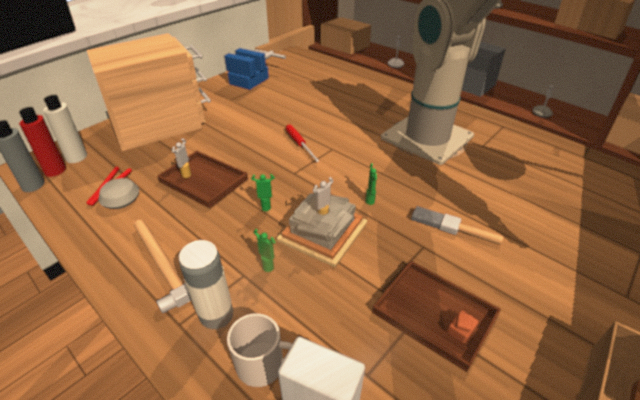

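View pics/top1.png

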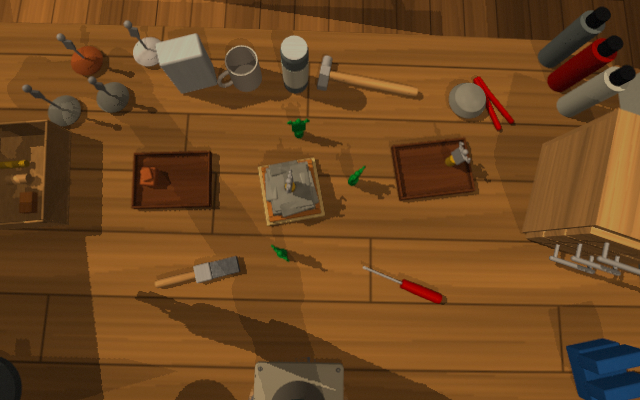

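The scene shows the stuck figure at about (322,195) in the grey stone, with three green look-alikes round it. The finished figure is in the right tray, at (180,160) in scene and (457,157) in top. The red offcut is in the left tray. The top view shows the stone at (290,190). Next I'll zoom in to find the yaw.

Run:
```python
from h import *
np.set_printoptions(precision=1,suppress=True)
a=ctrl.get_image("top");b=ctrl.get_image("scene")
fa=min(ctrl.recognise(a,"figure_grip"),key=lambda r:np.hypot(*(np.array(r["centre"])-[292.8,184.3])))["centre"]
fb=min(ctrl.recognise(b,"figure_grip"),key=lambda r:np.hypot(*(np.array(r["centre"])-[322.9,195.6])))["centre"]
print(fa,fb,tri([(a,fa),(b,fb)]))
print("top cam",-np.array(a["R"]).T@a["t"])
ca=cv2.resize(a["img"][145:235,245:345],None,fx=6,fy=6,interpolation=cv2.INTER_CUBIC)
cb=cv2.resize(b["img"][170:265,275:375],None,fx=6,fy=6,interpolation=cv2.INTER_CUBIC)
for n,i in(("ca",ca),("cb",cb)): cv2.imwrite(f"pics/{n}.png",i[:,:,::-1])
for uv in [(258,161),(316,157),(325,216),(267,224)]: print("cradle corner",atz(a,uv,14))
for uv in [(392,146),(468,139),(475,190),(400,200)]: print("tray corner",atz(a,uv,22))
```

```text
[291.5, 184.7] [324.6, 194.3] (array([503.4,  30.9, 106.8]), [np.float64(2.9888390908394995), np.float64(2.9888390908394395)])
top cam [355.2  -3.5 912.8]
cradle corner [580.7 118.   14. ]
cradle corner [595.1 -27.2  14. ]
cradle corner [446.6 -52.5  14. ]
cradle corner [423.4  88.8  14. ]
tray corner [ 627.2 -218.3   22. ]
tray corner [ 651.7 -413.8   22. ]
tray corner [ 520.  -425.3   22. ]
tray corner [ 489.9 -236.4   22. ]
```

View pics/ca.png

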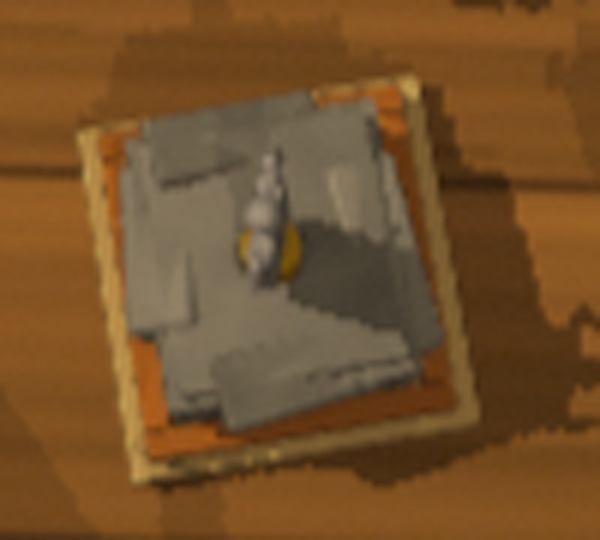

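View pics/cb.png

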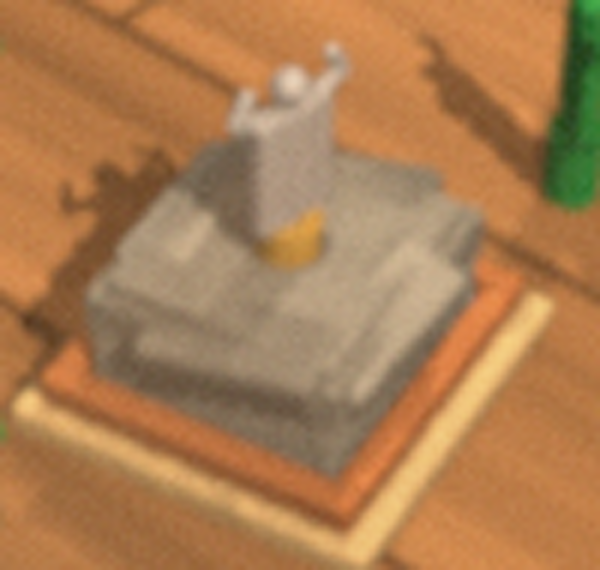

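The top crop shows the stuck figure edge-on, with arm tips near crop (270,155) and (265,245). The scene crop shows arm tips at (240,97) and (335,52), and brass 12 mm of plug at (293,240).

Run:
```python
from h import *
np.set_printoptions(precision=1,suppress=True)
a=ctrl.get_image("top");b=ctrl.get_image("scene")
A=lambda u,v:(245+u/6-.5,145+v/6-.5); B=lambda u,v:(275+u/6-.5,170+v/6-.5)
for n,z,pa,pb in [("armfar",142,(270,155),(335,52)),("armnear",142,(262,240),(240,97)),("plugmouth",67,(270,252),(293,262))]:
    print(n,atz(a,A(*pa),z),atz(b,B(*pb),z),tri([(a,A(*pa)),(b,B(*pb))]))
# model check
for yaw in (-.3,-.15,0,.15,.3):
  for c in [(508,30)]:
    X=[[c[0]+s*17*np.cos(yaw),c[1]+s*17*np.sin(yaw),z] for s in(-1,1) for z in (79,129)]
    print(yaw,((proj(a,X)-[245,145]+.5)*6).round(),((proj(b,X)-[275,170]+.5)*6).round())
w=ctrl.get_image("wrist");R=np.array(w["R"]);print("wristcam",-R.T@w["t"],R)
```

```text
armfar [529.9  32.4 142. ] [487.8  36.  142. ] (array([516.6,  42.4, 164.2]), [np.float64(13.737918390100742), np.float64(13.737918390100877)])
armnear [498.9  34.2 142. ] [527.   28.6 142. ] (array([508.5,  26.4, 128.5]), [np.float64(10.981487573407003), np.float64(10.981487573407097)])
plugmouth [508.3  34.6  67. ] [513.8  41.   67. ] (array([508.9,  35.6,  60.4]), [np.float64(0.8463405416864355), np.float64(0.8463405416864738)])
-0.3 [[266. 289.]
 [261. 266.]
 [295. 206.]
 [291. 179.]] [[322. 198.]
 [324.  87.]
 [239. 231.]
 [238. 119.]]
-0.15 [[273. 290.]
 [267. 268.]
 [289. 205.]
 [285. 177.]] [[318. 194.]
 [320.  83.]
 [243. 235.]
 [242. 123.]]
0 [[279. 291.]
 [274. 269.]
 [282. 204.]
 [278. 176.]] [[313. 190.]
 [315.  79.]
 [248. 238.]
 [247. 126.]]
0.15 [[286. 291.]
 [282. 268.]
 [276. 204.]
 [271. 177.]] [[307. 188.]
 [309.  77.]
 [254. 241.]
 [253. 129.]]
0.3 [[293. 289.]
 [289. 267.]
 [269. 206.]
 [264. 178.]] [[301. 185.]
 [302.  74.]
 [260. 244.]
 [260. 132.]]
wristcam [224.1 615.5 373.9] [[ 0.4  0.9 -0. ]
 [ 0.9 -0.4  0.3]
 [ 0.3 -0.1 -1. ]]
```

```bash
cat >> h.py <<'E'
from scipy.spatial.transform import Rotation as Ro
def plan(pos,yaw):
    s=ctrl.read_state();R=Ro.from_euler("xyz",s["tool_rot"]);T=Ro.from_euler("xyz",[np.pi,0,yaw])
    np.set_printoptions(precision=3,suppress=True)
    d=np.array(pos)-s["eef_pos"]
    print("pos",s["eef_pos"],"rot",s["tool_rot"],"q",s["qpos"],"t",s["clock"],"F",s["force"],"w",s["width"])
    print("shift/150 in tool now",R.inv().apply(d)/150,"in target frame",T.inv().apply(d)/150,"rows",np.linalg.norm(d)/50)
    print("turn/45deg",np.degrees((R.inv()*T).as_rotvec())/45)
E
python3 -c "
from h import *
plan([508,33,230],3.02)"
```

```text
pos [289.574 581.947 231.298] rot [-3.142 -0.     2.68 ] q [-1.175  0.628  0.038  1.517 -0.027  0.996 -0.02 ] t 1.35 F [-0.819  0.436  0.186] w 85.49634074835299
shift/150 in tool now [-2.934 -2.627  0.008] in target frame [-1.889 -3.456  0.009] rows 11.816161010852472
turn/45deg [ 0.    -0.    -0.433]
```

Request:
step_arm(series=[[[0,0,0,-0.2445,-0.219,0,0],[0,0,0,-0.2445,-0.219,0,0],[0,0,0,-0.2445,-0.219,0,0],[0,0,0,-0.2445,-0.219,0,0],[0,0,0,-0.2445,-0.219,0,0],[0,0,0,-0.2445,-0.219,0,0],[0,0,0,-0.2445,-0.219,0,0],[0,0,0,-0.2445,-0.219,0,0],[0,0,0,-0.2445,-0.219,0,0],[0,0,0,-0.2445,-0.219,0,0],[0,0,0,-0.2445,-0.219,0,0],[0,0,0,-0.2445,-0.219,0,0]]])

```text
clock: 2.55
eef_pos: [508.6, 31.1, 231.7]
tool_rot: [3.141, 0.001, 2.68]
force: [0.6, 0.4, -0.0]
width: 85.4
gripper_force: 0.0
```

Request:
step_arm(series=[[[0,0,-0.15,0,0,0,0],[0,0,-0.15,0,0,0,0],[0,0,-0.133,0,0,0,0],[0,0,0,0,0,0,0],[0,0,0,0,0,0,0]]])

```text
clock: 3.05
eef_pos: [508.0, 32.8, 231.4]
tool_rot: [3.141, 0.0, 3.017]
force: [-0.1, -0.6, -0.8]
width: 85.5
gripper_force: 0.0
```

Run:
```python
from h import *
plan([508,33,230],3.02)
w=ctrl.get_image("wrist");print(ctrl.recognise(w,"figure_grip"),-np.array(w["R"]).T@w["t"])
cv2.imwrite("pics/w1.png",w["img"][:,:,::-1])
for y in(-.2,-.1,0.): print(y,proj(w,[[508+s*17*np.cos(y),33+s*17*np.sin(y),129] for s in(-1,1)]))
```

```text
pos [508.018  32.847 231.396] rot [3.141 0.    3.017] q [-0.112  0.427 -0.011  1.905  0.006  0.809  1.32 ] t 3.05 F [-0.087 -0.601 -0.81 ] w 85.54272326939137
shift/150 in tool now [0.    0.001 0.009] in target frame [0.    0.001 0.009] rows 0.028095087961583012
turn/45deg [ 0.     0.    -0.004]
[{'centre': [321.4, 26.7], 'score': 0.87}, {'centre': [323.0, 192.1], 'score': 0.83}, {'centre': [328.1, 300.3], 'score': 0.69}, {'centre': [200.7, 222.3], 'score': 0.56}] [435.336  42.794 373.975]
-0.2 [[325.592 181.903]
 [322.707 218.73 ]]
-0.1 [[323.629 181.854]
 [324.597 218.775]]
0.0 [[321.671 181.996]
 [326.482 218.643]]
```

View pics/w1.png

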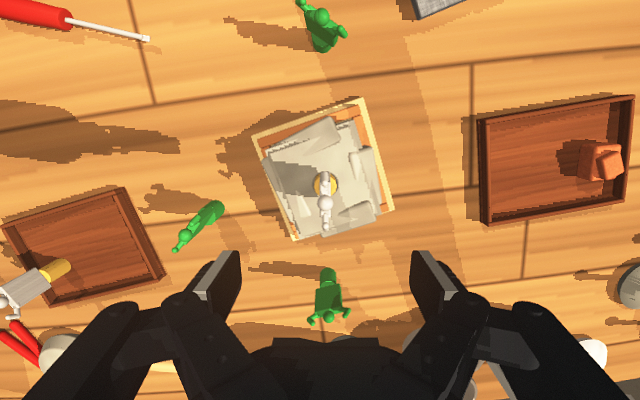

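The wrist view shows the stuck figure at (324,195), running nearly vertically in the image. The finished figure is at the left (30,290), and the green look-alikes are well clear. I'll zoom in to refine.

Run:
```python
from h import *
w=ctrl.get_image("wrist")
for X in [[508,33]]:
  for y in (-.12,-0.05,0.02):
    c,s=np.cos(y),np.sin(y)
    P=[[X[0]+a*c-b*s,X[1]+a*s+b*c,129] for a,b in((-17,-5),(17,-5),(17,5),(-17,5))]
    print(y,((proj(w,P)-[284,150]+.5)*8).round().tolist())
c=w["img"][150:220+20,284:364]
cv2.imwrite("pics/w1c.png",cv2.resize(c,None,fx=6,fy=6,interpolation=cv2.INTER_CUBIC)[:,:,::-1])
print(((proj(w,[[508,33,67],[508,33,79],[508,33,140]])-[284,150]+.5)*6).round())
```

```text
-0.12 [[277.0, 260.0], [280.0, 555.0], [369.0, 555.0], [369.0, 259.0]]
-0.05 [[266.0, 263.0], [291.0, 558.0], [380.0, 551.0], [358.0, 256.0]]
0.02 [[256.0, 267.0], [302.0, 559.0], [390.0, 547.0], [347.0, 255.0]]
[[244. 209.]
 [244. 225.]
 [243. 330.]]
```

View pics/w1c.png

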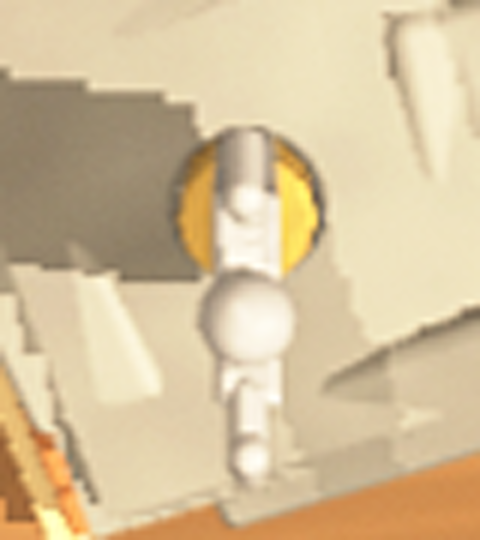

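Request:
step_arm(series=[[[0,0,-0.028,0,0.004,0.2,0],[0,0,0,0,0,0.2,0],[0,0,0,0,0,0.2,0],[0,0,0,0,0,0.2,0],[0,0,0,0,0,0.17,0],[0,0,0,0,0,0,0],[0,0,0,0,0,0,0.4]]])

```text
clock: 3.9
eef_pos: [508.1, 33.6, 86.0]
tool_rot: [-3.141, -0.0, 3.042]
force: [0.5, 0.3, 0.5]
width: 73.3
gripper_force: 0.0
```

Request:
step_arm(series=[[[0,0,0,0,0,0,1],[0,0,0,0,0,0,1],[0,0,0,0,0,0,1],[0,0,0,0,0,0,1],[0,0,0,0,0,0,1],[0,0,0,0,0,0,1],[0,0,0,0,0,0,1],[0,0,0,0,0,0,1]]])

```text
clock: 4.7
eef_pos: [508.3, 32.8, 86.5]
tool_rot: [-3.141, 0.001, 3.041]
force: [-1.3, -2.4, 6.4]
width: 9.5
gripper_force: 58.8
```

Request:
step_arm(series=[[[0,0,0.19,0,0,0,1],[0,0,0.19,0,0,-0.002,1],[0,0,0.19,0,0,-0.002,1],[0,0,0.19,0,0,-0.002,1],[0,0,0.19,0,0,-0.002,1]]])

```text
clock: 5.2
eef_pos: [508.0, 32.7, 86.7]
tool_rot: [-3.141, 0.001, 2.29]
force: [0.7, -2.5, -7.3]
width: 9.3
gripper_force: 58.3
```

```bash
python3 -c "
from h import *
s=ctrl.read_state();print({k:np.round(s[k],2) for k in s})"
```

```text
{'clock': np.float64(5.2), 'qpos': array([-0.24,  0.66,  0.18,  2.04, -0.25,  0.46,  0.85]), 'qd': array([-0.26,  0.03,  0.4 ,  0.01, -0.53,  0.05, -0.95]), 'tau': array([  0.26, -51.27,   1.09, -10.63,  -0.19,   0.36,   0.69]), 'eef_pos': array([507.96,  32.67,  86.72]), 'tool_rot': array([-3.14,  0.  ,  2.29]), 'force': array([ 0.68, -2.49, -7.28]), 'torque': array([-0.8 , -0.18,  0.27]), 'gripper_force': np.float64(58.33), 'width': np.float64(9.3)}
```

Request:
step_arm(series=[[[0,0,-0.19,0,0,0,1],[0,0,-0.19,0,0,-0.0025,1],[0,0,-0.19,0,0,-0.0025,1],[0,0,-0.19,0,0,-0.0025,1],[0,0,-0.19,0,0,-0.0025,1],[0,0,-0.19,0,0,-0.0025,1],[0,0,-0.19,0,0,-0.0025,1],[0,0,-0.19,0,0,-0.0025,1],[0,0,-0.19,0,0,-0.0025,1],[0,0,-0.19,0,0,-0.0025,1]]])

```text
clock: 6.2
eef_pos: [507.6, 33.6, 89.4]
tool_rot: [3.14, -0.001, -2.49]
force: [1.7, 0.4, -10.9]
width: 9.4
gripper_force: 58.3
```

Request:
step_arm(series=[[[0,0,0.19,0,0,0,1],[0,0,0.19,0,0,-0.0025,1],[0,0,0.19,0,0,-0.0025,1],[0,0,0.19,0,0,-0.0025,1],[0,0,0.19,0,0,-0.0025,1],[0,0,0.19,0,0,-0.0025,1],[0,0,0.19,0,0,-0.0025,1],[0,0,0.19,0,0,-0.0025,1],[0,0,0.19,0,0,-0.0025,1],[0,0,0.19,0,0,-0.0025,1]]])

```text
clock: 7.2
eef_pos: [507.5, 32.7, 92.7]
tool_rot: [-3.14, 0.0, 2.29]
force: [1.6, -2.5, -12.5]
width: 9.5
gripper_force: 58.3
```

```bash
python3 -c "
from h import *
s=ctrl.read_state();print({k:np.round(s[k],2) for k in s})
p=ctrl.get_image('scene');cv2.imwrite('pics/s2.png',cv2.resize(p['img'][160:270,265:385],None,fx=5,fy=5,interpolation=2)[:,:,::-1])"
```

```text
{'clock': np.float64(7.2), 'qpos': array([-0.24,  0.65,  0.18,  2.03, -0.24,  0.48,  0.84]), 'qd': array([-0.27,  0.03,  0.4 ,  0.01, -0.52,  0.05, -0.97]), 'tau': array([  0.31, -53.56,   1.4 , -11.4 ,  -0.13,   0.58,   0.73]), 'eef_pos': array([507.49,  32.73,  92.69]), 'tool_rot': array([-3.14,  0.  ,  2.29]), 'force': array([  1.64,  -2.53, -12.53]), 'torque': array([-0.72, -0.33,  0.31]), 'gripper_force': np.float64(58.3), 'width': np.float64(9.47)}
```

View pics/s2.png

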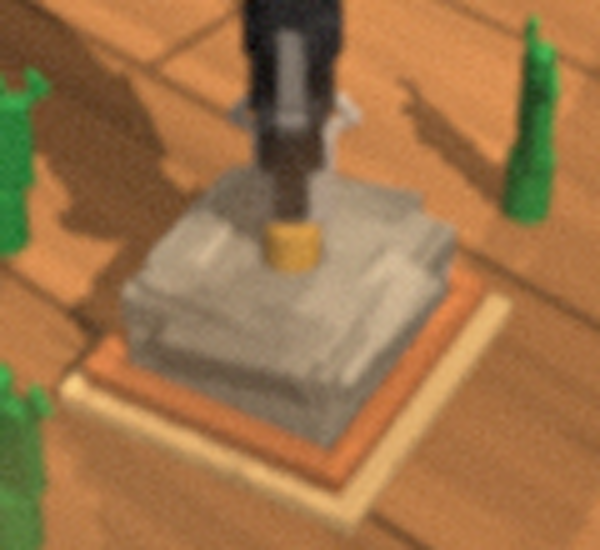

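The stone is seated and the brass shows more: the plug is rising. I'll continue.

Request:
step_arm(series=[[[0,0,-0.19,0,0,0,1],[0,0,-0.19,0,0,-0.0022,1],[0,0,-0.19,0,0,-0.0022,1],[0,0,-0.19,0,0,-0.0022,1],[0,0,-0.19,0,0,-0.0022,1],[0,0,-0.19,0,0,-0.0022,1],[0,0,-0.19,0,0,-0.0022,1],[0,0,-0.19,0,0,-0.0022,1],[0,0,-0.19,0,0,-0.0022,1],[0,0,-0.19,0,0,-0.0022,1]]])

```text
clock: 8.25
eef_pos: [507.1, 33.7, 95.9]
tool_rot: [3.14, -0.001, -2.488]
force: [1.4, 0.9, -10.2]
width: 9.3
gripper_force: 58.6
```

Request:
step_arm(series=[[[0,0,0.19,0,0,0,1],[0,0,0.19,0,0,-0.0022,1],[0,0,0.19,0,0,-0.0022,1],[0,0,0.19,0,0,-0.0022,1],[0,0,0.19,0,0,-0.0022,1],[0,0,0.19,0,0,-0.0022,1],[0,0,0.19,0,0,-0.0022,1],[0,0,0.19,0,0,-0.0022,1],[0,0,0.19,0,0,-0.0022,1],[0,0,0.19,0,0,-0.0022,1]]])

```text
clock: 9.25
eef_pos: [507.1, 32.8, 98.8]
tool_rot: [-3.139, -0.0, 2.293]
force: [0.9, -3.4, -11.0]
width: 9.2
gripper_force: 58.5
```

Request:
step_arm(series=[[[0,0,-0.19,0,0,0,1],[0,0,-0.19,0,0,-0.0022,1],[0,0,-0.19,0,0,-0.0022,1],[0,0,-0.19,0,0,-0.0022,1],[0,0,-0.19,0,0,-0.0022,1],[0,0,-0.19,0,0,-0.0022,1],[0,0,-0.19,0,0,-0.0022,1],[0,0,-0.19,0,0,-0.0022,1],[0,0,-0.19,0,0,-0.0022,1],[0,0,-0.19,0,0,-0.0022,1]]])

```text
clock: 10.25
eef_pos: [506.6, 33.7, 101.8]
tool_rot: [3.14, -0.002, -2.487]
force: [-0.7, 1.2, -10.2]
width: 9.3
gripper_force: 58.7
```

Request:
step_arm(series=[[[0,0,0.19,0,0,0,1],[0,0,0.19,0,0,-0.0022,1],[0,0,0.19,0,0,-0.0022,1],[0,0,0.19,0,0,-0.0022,1],[0,0,0.19,0,0,-0.0022,1],[0,0,0.19,0,0,-0.0022,1],[0,0,0.19,0,0,-0.0022,1],[0,0,0.19,0,0,-0.0022,1],[0,0,0.19,0,0,-0.0022,1],[0,0,0.19,0,0,-0.0022,1]]])

```text
clock: 11.25
eef_pos: [507.7, 33.8, 105.6]
tool_rot: [-3.141, -0.001, 2.292]
force: [-0.1, 0.1, -2.1]
width: 9.2
gripper_force: 59.8
```

```bash
python3 -c "
from h import *
s=ctrl.read_state();print(np.round(s['force'],2),np.round(s['torque'],2),s['eef_pos'])
p=ctrl.get_image('scene');cv2.imwrite('pics/s3.png',cv2.resize(p['img'][160:270,265:385],None,fx=5,fy=5,interpolation=2)[:,:,::-1])"
```

```text
[-0.1   0.09 -2.15] [ 0.05 -0.   -0.02] [507.67939524  33.82460751 105.57810952]
```

View pics/s3.png

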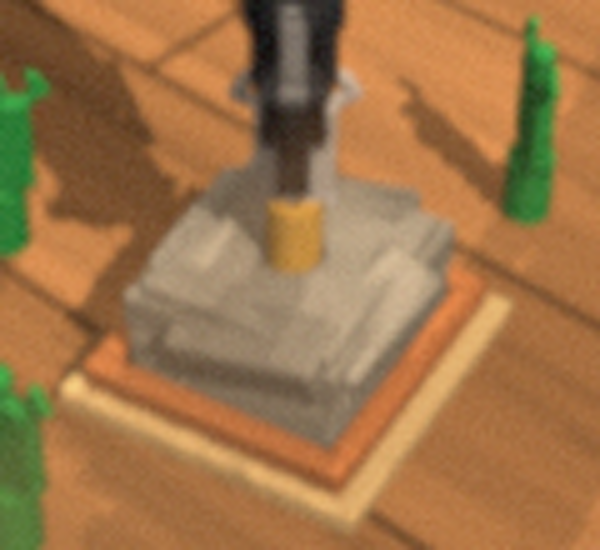

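The stone is down and the plug is nearly out; force and torque are now only the figure's weight. I'll keep twisting while I lift past the mouth.

Request:
step_arm(series=[[[0,0,-0.19,0,0,0,1],[0,0,-0.19,0,0,-0.003,1],[0,0,-0.19,0,0,-0.005,1],[0,0,-0.19,0,0,-0.005,1],[0,0,-0.19,0,0,-0.008,1],[0,0,0,0,0,-0.015,1],[0,0,0,0,0,-0.02,1],[0,0,0,0,0,0,1],[0,0,0,0,0,0,1]]])

```text
clock: 12.2
eef_pos: [508.1, 33.6, 114.2]
tool_rot: [-3.142, 0.0, 3.041]
force: [-0.2, 0.2, -2.2]
width: 9.4
gripper_force: 59.7
```

Run:
```python
from h import *
s=ctrl.read_state();print(np.round(s['force'],2),s['eef_pos'],s['tool_rot'])
w=ctrl.get_image('wrist');a=ctrl.get_image('top');b=ctrl.get_image('scene')
cv2.imwrite('pics/s4.png',np.hstack([cv2.resize(b['img'][160:270,265:355],None,fx=4,fy=4,interpolation=2),cv2.resize(a['img'][120:220,385:490],(420,440),interpolation=2)])[:,:,::-1])
for n in("finished_grip","figure_foot"):
  for q,p in(("w",w),("a",a),("b",b)):
    for r in ctrl.recognise(p,n)[:5]: print(q,n,r,atz(p,r["centre"],67).round())
for q,p in(("w",w),("a",a),("b",b)):
    for r in ctrl.recognise(p,"tray_right")[:3]: print(q,r,atz(p,r["centre"],6).round())
```

```text
[-0.24  0.23 -2.23] [508.07933891  33.6084171  114.15631986] [-3.14151208e+00  2.79610777e-04  3.04131615e+00]
a finished_grip {'centre': [458.4, 158.4], 'score': 0.79} [ 588. -367.   67.]
b finished_grip {'centre': [184.2, 159.4], 'score': 0.54} [ 599. -348.   67.]
w figure_foot {'centre': [322.4, 272.7], 'score': 0.93} [547.  29.  67.]
w figure_foot {'centre': [325.8, 8.5], 'score': 0.66} [376.  48.  67.]
w figure_foot {'centre': [138.4, 271.7], 'score': 0.61} [ 533. -110.   67.]
w figure_foot {'centre': [316.0, 337.8], 'score': 0.55} [606.  17.  67.]
a figure_foot {'centre': [351.7, 179.3], 'score': 0.46} [ 529. -111.   67.]
b figure_foot {'centre': [267.8, 247.8], 'score': 0.95} [659.  27.  67.]
b figure_foot {'centre': [266.9, 190.0], 'score': 0.81} [ 541. -104.   67.]
b figure_foot {'centre': [369.3, 188.2], 'score': 0.71} [382.  63.  67.]
b figure_foot {'centre': [320.8, 201.1], 'score': 0.53} [489.  11.  67.]
w {'centre': [40.8, 290.2], 'score': 0.65} [ 578. -273.    6.]
a {'centre': [427.7, 169.1], 'score': 0.55} [ 574. -313.    6.]
b {'centre': [202.7, 179.3], 'score': 0.73} [ 576. -320.    6.]
```

View pics/s4.png

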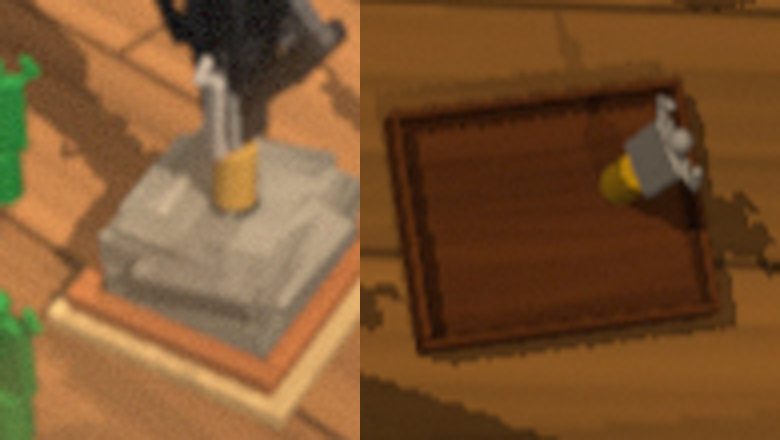

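The plug stands clear above the stone, with the whole brass length visible, and the stone is down. The finished figure is at the outer end of the right tray, its foot near (620,190) in the crop. I'll lift, then work out the transfer.

Request:
step_arm(series=[[[0,0,0,0,0,-0.03,1],[0,0,0,0,0,-0.05,1],[0,0,0,0,0,-0.17,1],[0,0,0,0,0,-0.2,1],[0,0,0,0,0,0,1]]])

```text
clock: 13.3
eef_pos: [510.9, 33.8, 185.5]
tool_rot: [3.14, 0.008, 3.042]
force: [1.2, 0.4, -2.2]
width: 8.8
gripper_force: 59.9
```

Run:
```python
from h import *
plan([564,-268,180],3.0413)
a=ctrl.get_image("top");f=lambda u,v:(385+(u-360)/4-.5,120+v/4.4-.5)
for n,uv,z in [("c",(390,112),22),("c",(678,82),22),("c",(715,310),22),("c",(425,348),22),("finfoot",(618,190),8)]: print(n,atz(a,f(*uv),z).round())
```

```text
pos [510.871  33.771 185.48 ] rot [3.14  0.008 3.042] q [-0.105  0.492 -0.023  1.955  0.017  0.687  1.332] t 13.3 F [ 1.171  0.369 -2.242] w 8.80702549651216
shift/150 in tool now [-0.553 -1.966  0.038] in target frame [-0.554 -1.966  0.037] rows 6.129222021123066
turn/45deg [0.002 0.01  0.   ]
c [ 630. -218.   22.]
c [ 654. -404.   22.]
c [ 520. -421.   22.]
c [ 493. -238.   22.]
finfoot [ 592. -368.    8.]
```

Request:
step_arm(series=[[[0,0,0,-0.033,-0.108,0,1],[0,0,0,-0.065,-0.2166,0,1],[0,0,0,-0.065,-0.2166,0,1],[0,0,0,-0.065,-0.2166,0,1],[0,0,0,-0.065,-0.2166,0,1],[0,0,0,-0.065,-0.2166,0,1],[0,0,0,-0.065,-0.2166,0,1],[0,0,0,-0.065,-0.2166,0,1],[0,0,0,-0.065,-0.2166,0,1],[0,0,0,-0.033,-0.108,0,1],[0,0,0,0,0,0,1],[0,0,0,0,0,0,1]]])

```text
clock: 14.55
eef_pos: [565.9, -264.4, 180.7]
tool_rot: [3.14, -0.002, 3.042]
force: [0.0, 1.5, -0.9]
width: 9.5
gripper_force: 59.7
```

Run:
```python
from h import *
plan([566,-266,50],3.0413)
a=ctrl.get_image("top");b=ctrl.get_image("scene");w=ctrl.get_image("wrist")
cv2.imwrite('pics/s5.png',np.hstack([cv2.resize(b['img'][90:220,150:270],(390,430),interpolation=2),cv2.resize(w["img"][150:350,220:400],(390,430),interpolation=2)])[:,:,::-1])
```

```text
pos [ 565.873 -264.407  180.698] rot [ 3.14  -0.002  3.042] q [ 0.415  0.647 -0.036  1.641  0.027  0.856  1.84 ] t 14.55 F [ 0.009  1.517 -0.852] w 9.541949916333678
shift/150 in tool now [-0.003 -0.012  0.871] in target frame [-0.002 -0.01   0.871] rows 2.614150829714157
turn/45deg [ 0.003 -0.002  0.001]
```

View pics/s5.png

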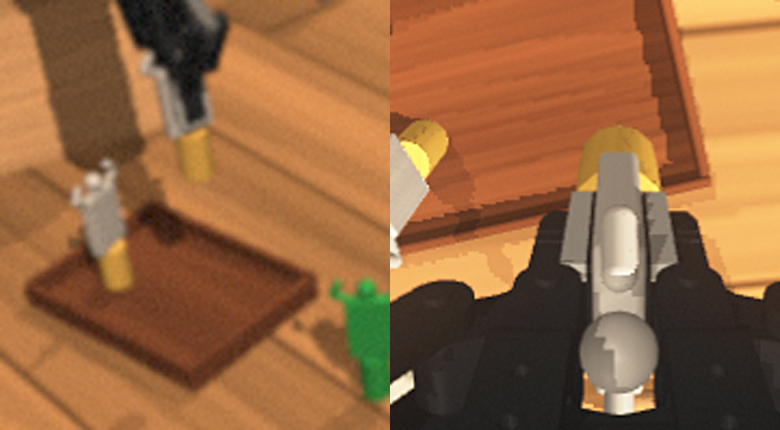

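The figure hangs upright over the inner part of the right tray, clear of the finished figure. I'll lower it.

Request:
step_arm(series=[[[0,0,0,0,0,0.1,1],[0,0,0,0,0,0.2,1],[0,0,0,0,0,0.2,1],[0,0,0,0,0,0.2,1],[0,0,0,0,0,0.1,1],[0,0,0,0,0,0.02,1],[0,0,0,0,0,0,1],[0,0,0,0,0,0,1]]])

```text
clock: 15.5
eef_pos: [567.6, -266.3, 60.0]
tool_rot: [-3.141, 0.003, 3.042]
force: [0.3, -0.2, -2.3]
width: 9.1
gripper_force: 59.8
```

Request:
step_arm(series=[[[0,0,0,0,0,0.01,1],[0,0,0,0,0,0.01,1],[0,0,0,0,0,0,1]]])

```text
clock: 15.8
eef_pos: [566.4, -266.2, 55.9]
tool_rot: [-3.141, 0.0, 3.042]
force: [0.1, 0.1, -2.0]
width: 9.3
gripper_force: 59.8
```

Request:
step_arm(series=[[[0,0,0,0,0,0.007,1],[0,0,0,0,0,0.007,1],[0,0,0,0,0,0,1]]])

```text
clock: 16.1
eef_pos: [566.2, -266.0, 53.2]
tool_rot: [3.141, -0.0, 3.042]
force: [0.0, -0.7, -2.2]
width: 9.5
gripper_force: 59.8
```

Request:
step_arm(series=[[[0,0,0,0,0,0.007,1],[0,0,0,0,0,0.007,1],[0,0,0,0,0,0,1]]])

```text
clock: 16.4
eef_pos: [566.2, -266.0, 51.1]
tool_rot: [3.141, -0.0, 3.042]
force: [-0.1, 1.2, -2.1]
width: 9.5
gripper_force: 59.8
```

Request:
step_arm(series=[[[0,0,0,0,0,0.007,1],[0,0,0,0,0,0.007,1],[0,0,0,0,0,0,1]]])

```text
clock: 16.7
eef_pos: [566.4, -266.2, 49.6]
tool_rot: [-3.142, 0.0, 3.042]
force: [-0.5, -0.3, 2.1]
width: 9.3
gripper_force: 60.3
```

Request:
step_arm(series=[[[0,0,0,0,0,0.003,1],[0,0,0,0,0,0,1],[0,0,0,0,0,0,1]]])

```text
clock: 17.0
eef_pos: [566.5, -266.2, 49.6]
tool_rot: [-3.141, 0.0, 3.042]
force: [-1.8, 0.5, 6.2]
width: 9.5
gripper_force: 61.1
```

Request:
step_arm(series=[[[0,0,0,0,0,0,0.8],[0,0,0,0,0,0,0.7],[0,0,0,0,0,0,0.6],[0,0,0,0,0,0,0.5],[0,0,0,0,0,0,0.5],[0,0,0,0,0,0,0.5]]])

```text
clock: 17.6
eef_pos: [566.3, -266.1, 48.7]
tool_rot: [3.142, -0.0, 3.042]
force: [0.3, -0.2, -0.2]
width: 42.4
gripper_force: 0.0
```

Run:
```python
from h import *
plan([566,-266,200],3.0413)
b=ctrl.get_image("scene");w=ctrl.get_image("wrist")
cv2.imwrite('pics/s6.png',np.hstack([cv2.resize(b['img'][90:220,150:270],(390,430),interpolation=2),cv2.resize(w["img"][150:350,220:400],(390,430),interpolation=2)])[:,:,::-1])
```

```text
pos [ 566.338 -266.097   48.678] rot [ 3.142 -0.     3.042] q [ 0.412  0.826 -0.03   1.72   0.039  0.596  1.831] t 17.6 F [ 0.312 -0.151 -0.225] w 42.40485975759086
shift/150 in tool now [ 0.002  0.    -1.009] in target frame [ 0.002  0.    -1.009] rows 3.0264473453750163
turn/45deg [ 0.    -0.     0.001]
```

View pics/s6.png

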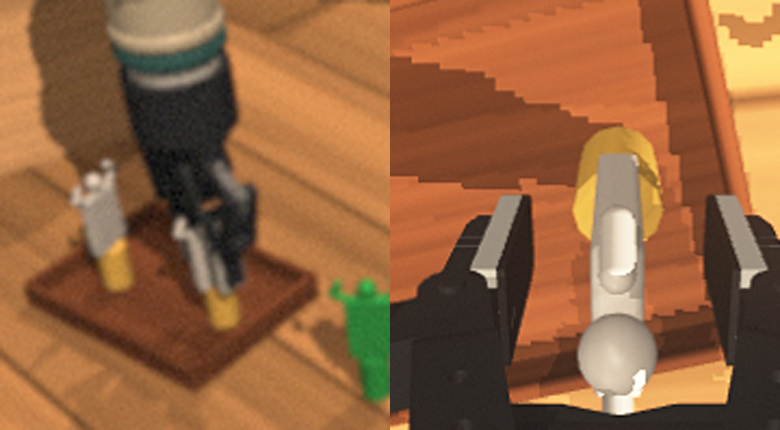

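The figure stands free between the open fingers, its foot on the tray floor. I'll retreat straight up.

Request:
step_arm(series=[[[0,0,0,0,0,-0.1,0.5],[0,0,0,0,0,-0.2,0.5],[0,0,0,0,0,-0.2,0.5],[0,0,0,0,0,-0.25,0.5],[0,0,0,0,0,-0.25,0.5],[0,0,0,0,0,-0.1,0.5],[0,0,0,0,0,0,0.5],[0,0,0,0,0,0,0.5]]])

```text
clock: 18.5
eef_pos: [566.0, -266.0, 214.0]
tool_rot: [-3.142, 0.0, 3.042]
force: [-0.2, -0.4, -1.2]
width: 42.5
gripper_force: 0.0
```

Run:
```python
from h import *
b=ctrl.get_image("scene")
cv2.imwrite('pics/s7.png',cv2.resize(b['img'][110:270,150:390],None,fx=3,fy=3,interpolation=2)[:,:,::-1])
```

```text
(no output)
```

View pics/s7.png

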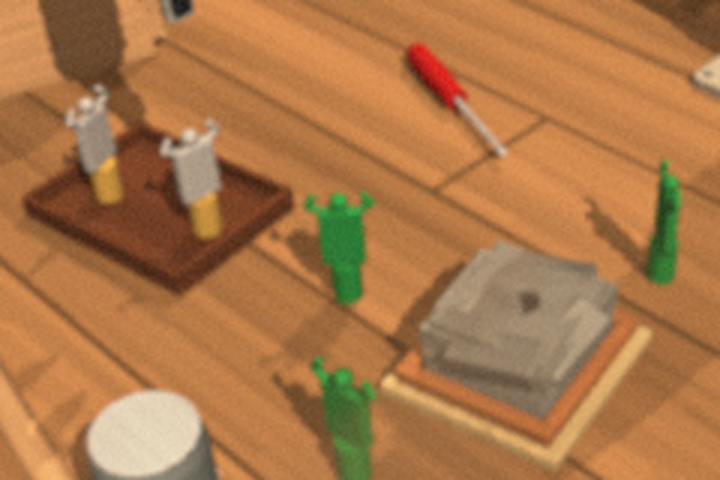

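Both figures stand upright in the right tray, at (95,150) and (197,185). The stone is down in its cradle with an empty hole. I'll hand the job in.

```bash
python3 -c "
from cell import ctrl
print(ctrl.finish_job())"
```

```text
the job is handed in; nothing more can be done
None
```

The figure was twisted free with the stone staying in its cradle, and it now stands upright on the floor of the right tray beside the finished figure; the job is handed in, though no verdict came back.

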